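Roll the model tank onto its glue line

ROBOT

A 6-joint arm with a two-finger parallel gripper is mounted at the origin on the work surface. World frame = base frame: x ahead of the robot, y to its left, z up, the work surface at z = 0. Lengths are in m, angles in rad, forces in N, time in s.
With the tool pointing down it reaches from about 0.425 to 0.925 m from the base axis. Payload 12.5 kg.
Tool frame: the origin (TCP) lies midway between the tips of the shut fingers; the grasp point (between the pads) lies 19 mm behind it; z points along the fingers, y is the line along which they close (so a half turn about z gives the same grasp; the last joint's range is limited). The gripper opens to 85 mm and grips with 20 to 120 N. Pads are 22 mm wide; open, the fingers measure 114 mm over their backs; the gripper's body (76 mm by 85 mm) begins 54 mm behind the grasp point. The pads swing forward as they close: fully open they stand 13 mm farther back than shut.
Start: joints at [-1.453, 0.491, 1.559, -0, 1.092, -0.106], TCP at [0.139, -0.609, 0.231] pointing down, gripper open.
Joint ranges: [-3.1, 3.1], [-0.84, 2.19], [0.05, 2.79], [-1.13, 4.28], [0.06, 2.93], [-2.69, 2.69]. Speed limits (rad/s): [2.22, 2.22, 2.79, 3.14, 3.14, 3.14].

INTERFACE

Orientations are given as [roll, pitch, yaw] about the fixed x, y, z axes, in that order (R = Rz(yaw) Ry(pitch) Rx(roll)).
In Python, from workcell import r gives the robot as it stands. Calls block until the motion is done:
- r.move_ptp(position, orientation): joint-space move of the TCP to a pose.
- r.servo_line(position, frame=None, speed=0.15, force_limit=None): straight line of the TCP; frame=None keeps the orientation; speed is the mean speed in m/s. With force_limit (N) it stops when the force on the tool has changed by that much, and returns True; else False.
- r.set_joints(angles): joint-space move.
- r.move_gripper(opening, strength=None): finger opening in m; strength is the grip in N (None keeps the last); returns when the fingers have stopped.
- r.dwell(seconds).
- r.solve_ik(position, orientation): joint angles nearest the present ones, or None.
- r.get_obs(): the state.
- r.get_image(name): name is "side" or "top" or "wrist"; returns the picture (384x512x3 uint8, red, green, blue); there is no depth.
- r.camera_params(name): a dict with "fx", "fy", "cx", "cy" (pixels), "R" (3x3) and "t" (3): a world point X has camera coordinates R X + t; the wrist camera has in their place "tool_from_camera" (4x4, takes a point from camera to tool coordinates, whose origin is the TCP and whose axes are the flange's). Camera axes: x right, y down, z forward; pixel columns grow to the right and rows downward; lengths in m; the calibration is good to about 2 mm. A picture is of the moment at which its call begins: read the wrist's pose just before it. camera_params takes no time and is no camera call.
A pose or a line that the arm cannot do raises r.IKError and nothing moves.
- r.close_job(): hands the job in; it is judged then, once.
The state is a dict: "t": time; "joint_positions": joint angles; "qd": joint speeds; "tau": joint torques, N m; "ee_pos": TCP position; "tool_rot": TCP orientation; "ft_force": force on the tool from outside, world axes, zero at the start; "moment": the same for the moment, N m; "finger_gap": finger opening in m; "finger_force": force on a finger pad.
Only numpy, scipy, OpenCV 4.12 (cv2) and the standard library are available. Lean on these libraries where they do the work, as an engineer would, in place of code of your own. Each camera call takes 0.05 s, during which the arm holds its last target. There are 200 camera calls.

TASK

Push the upper part of the lying white model tank sideways with your fingertips so that it rolls along the grey board, and leave it at rest lengthwise on the red line (not the blue one), centred over it and parallel to it, ready for gluing. Do not pick it up, and do not push on its lower half; leave the jar, the kiosk and the orange silo standing where they are.

Things in the scene. Friction and masses are not known exactly. Their poses are not given: they have to be found in the camera images.
- tank: white cylinder 70 mm in diameter, 130 mm long, two grey bands and a yellow patch, lying on the board (axis 41 mm above the table, top 76 mm), between the lines and within 0.1 rad of parallel. Origin at its centre, x along its axis; y, z turn as it rolls, z up at the start. 105 to 210 g, polished and slippery (friction about 0.16); rolls with a little drag: pushed at 30 mm/s it stops within 5 mm. A fingertip over 20 mm above its axis may ride over it
- red_line: red line marked flat on the board, 170 mm long and 18 mm wide: where the tank must lie. Origin at its centre on the board's top, x along the line, z up. It lies 75 to 130 mm from the tank, to its left or its right
- blue_line: blue line of the same size, parallel to the red one on the other side of the tank; not to be used. Origin at its centre, x along the line
- board: grey flat assembly board fixed to the table, 280 mm along its x, 440 mm along its y, 6 mm thick. Origin at the centre of its underside; its x is parallel to the lines, and the tank rolls along its y. Its top is 6 mm above the table
- jar: small jar with a yellow cap, 34 mm in diameter and 45 mm tall, standing loose near the board's edge about 115 mm from its long middle line, on the side away from the robot. Origin at the centre of its underside
- kiosk: black model kiosk with a red roof, 38 by 46 mm and 44 mm tall, standing loose like the jar on the side away from the robot. Origin at the centre of its underside
- silo: orange model silo with a cone roof, 32 mm in diameter and 48 mm tall, standing loose about 115 mm from the board's long middle line, on the robot's side. Origin at the centre of its underside
Mind the look-alikes: they are no part of the job. Of the things like the jar, leave any that is green or pink; of the rest the smaller one is meant.

How it is judged:
On the way:
1. the tank has rolled (not slid) about a quarter of a turn from how it lay (angle between tank's own z axis and vertical above 1.5 rad).
At the end, for the whole second after the job is handed in: The tank lies at rest on the board with its centre over the red line (within 9 mm across it and 35 mm along it) and its axis within 0.12 rad of the line; the jar, kiosk and silo still stand within 15 mm of where they were (y of tank in the frame of red_line between -0.009 and 0.009 m and x of tank in the frame of red_line between -0.035 and 0.035 m and height (world z) of tank between 0.037 and 0.045 m and angle between the x axis of tank and the x axis of red_line, either way round below 0.12 rad and linear speed of tank below 0.01 m/s and distance of each of jar, kiosk, silo from where it was at the start of the episode below 0.015 m and angle between each of jar, kiosk, silo's own z axis and vertical below 0.2 rad); the robot touches nothing.
It fails at once if the tank is lifted more than 10 mm (height (world z) of tank above 0.051 m).
It fails at once if the tank is pushed on its lower half (fingertips touching it while clearly below its axis: grasp point under 44 mm above the table) (contact force between the fingers and tank above 0.3 N and height (world z) of the grasp point below 0.044 m).
It fails at once if the jar is moved more than 15 mm or knocked over (distance of jar from where it was at the start of the episode above 0.015 m or angle between jar's own z axis and vertical above 0.3 rad).
It fails at once if the kiosk is moved more than 15 mm or knocked over (distance of kiosk from where it was at the start of the episode above 0.015 m or angle between kiosk's own z axis and vertical above 0.3 rad).
It fails at once if the silo is moved more than 15 mm or knocked over (distance of silo from where it was at the start of the episode above 0.015 m or angle between silo's own z axis and vertical above 0.3 rad).
It also fails if it takes over 40 s, if anything falls off the work surface, if the arm or the gripper's body presses on something with over 40 N, if the wrist force passes 120 N, or if a joint passes its speed limit or range.

## Working session

There is one attempt and no reset: what is moved stays moved. The work goes in short steps, each a Python script; the robot and the scene stay as the last script left them, time stands still between calls to the robot, and variables do not carry over. Pictures are saved under pics/ and viewed, at most 10 in all, crops included, and the job is handed in when it is done.

```bash
ls; mkdir -p pics; python3 - <<'E'
from workcell import r
import cv2,numpy as np
for n in("top","side"):
    cv2.imwrite(f"pics/{n}0.png",r.get_image(n)[:,:,::-1])
    p=r.camera_params(n);print(n,{k:np.round(v,4).tolist() for k,v in p.items()})
print(r.get_obs())
E
```

```text
pics
top {'fx': 346.4207, 'fy': 346.4207, 'cx': 253.8915, 'cy': 193.6943, 'R': [[0.0054, -1.0, 0.0069], [-0.9867, -0.0065, -0.1621], [0.1622, -0.006, -0.9867]], 't': [0.0613, 0.6415, 0.6697]}
side {'fx': 405.6585, 'fy': 405.6585, 'cx': 254.9965, 'cy': 192.5696, 'R': [[0.9231, -0.3846, -0.0054], [-0.2643, -0.6241, -0.7353], [0.2794, 0.6801, -0.6777]], 't': [-0.5494, 0.2487, 0.6291]}
{'t': 0.1, 'joint_positions': array([-1.45260403e+00,  4.91481647e-01,  1.55939006e+00, -2.54590170e-05,
        1.09170451e+00, -1.05607673e-01]), 'qd': array([ 0.00017694, -0.00013602, -0.00336953, -0.0005472 , -0.00137254,
       -0.00151984]), 'tau': array([ 3.82821818e-03, -6.19445515e+01, -2.62024695e+01, -2.74292222e-05,
        2.90582662e-03, -4.46606165e-06]), 'ee_pos': array([ 0.13869821, -0.60920941,  0.2307966 ]), 'tool_rot': array([-3.14061219e+00, -8.12233631e-05,  2.23811673e-01]), 'ft_force': array([-0.61847524,  0.53187414, -0.05069381]), 'moment': array([-0.01731208, -0.01526018, -0.0295776 ]), 'finger_force': 0.0, 'finger_gap': 0.0854666884239509}
```

View pics/top0.png

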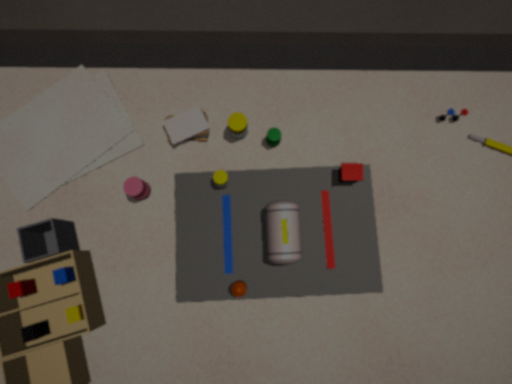

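View pics/side0.png

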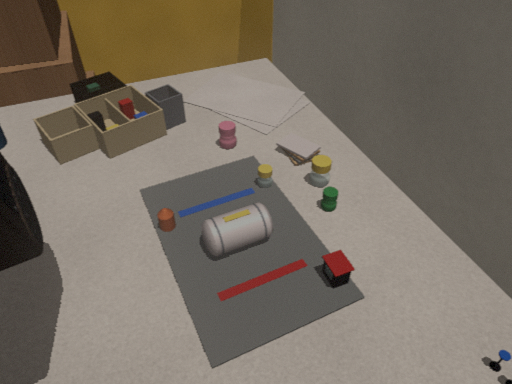

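The top view shows the tank at (284,233), the red line to its right at (328,230), blue at 227, the jar at (220,178), kiosk at (351,172) and silo at (238,288). The side view agrees. I'll push toward −y with both fingertips spread along the tank's axis, so they square it up.

```bash
cat >h.py <<'E'
from workcell import r
import cv2,numpy as np
def ray(p,uv,z):
    R=np.array(p["R"]);t=np.array(p["t"]);c=-R.T@t
    d=R.T@np.array([(uv[0]-p["cx"])/p["fx"],(uv[1]-p["cy"])/p["fy"],1])
    return c+d*(z-c[2])/d[2]
def rect(mask,p,z,minA=60):
    """centre, axis yaw, length, width of the largest blob on plane z"""
    cs,_=cv2.findContours(mask.astype(np.uint8),cv2.RETR_EXTERNAL,cv2.CHAIN_APPROX_NONE)
    c=max(cs,key=cv2.contourArea)
    P=np.array([ray(p,q,z)[:2] for q in c[:,0,:].astype(float)])
    (cx,cy),(w,h),a=cv2.minAreaRect((P*1000).astype(np.float32))
    a=np.radians(a if w>h else a+90); a=(a+np.pi/2)%np.pi-np.pi/2
    return np.round([cx,cy,np.degrees(a),max(w,h),min(w,h)],1)
def measure(name="top"):
    im=r.get_image(name);p=r.camera_params(name)
    hsv=cv2.cvtColor(im,cv2.COLOR_RGB2HSV);H,S,V=[hsv[...,i].astype(int) for i in range(3)]
    # board region
    X=np.zeros_like(H,bool)
    if name=="top": X[185:285,195:365]=True
    else: X[180:340,160:330]=True
    out={"red":rect(X&((H<6)|(H>174))&(S>150)&(V>90),p,.006),
         "blue":rect(X&(H>100)&(H<130)&(S>120),p,.006)}
    m=X&(((V>105)&(S<70))|((H>20)&(H<35)&(S>100)))
    m=cv2.morphologyEx(m.astype(np.uint8),cv2.MORPH_CLOSE,np.ones((7,7)))
    out["tank"]=rect(m,p,.041)
    return im,out,m
E
python3 - <<'E'
from h import *
im,o,m=measure();print(o)
p=r.camera_params("top");print(-np.array(p["R"]).T@p["t"])
for n,uv,z in(("jar",(220,178),.045),("kiosk",(351,172),.044),("silo",(238,288),.048)):print(n,ray(p,uv,z))
im[m>0,0]=255
cv2.imwrite("pics/m.png",cv2.resize(im[150:310,160:390,::-1],None,fx=3,fy=3))
E
```

```text
{'red': array([572.2, -96.3,   3.1, 167.9,  17.1]), 'blue': array([561.2, 122.9,   3. , 169.1,  18. ]), 'tank': array([564.5,  -2. ,   1.7, 114.3,  45. ])}
[0.52404685 0.06943288 0.76436793]
jar [0.67550179 0.13708237 0.045     ]
kiosk [ 0.69070668 -0.14184726  0.044     ]
silo [0.44992418 0.09593554 0.048     ]
```

View pics/m.png

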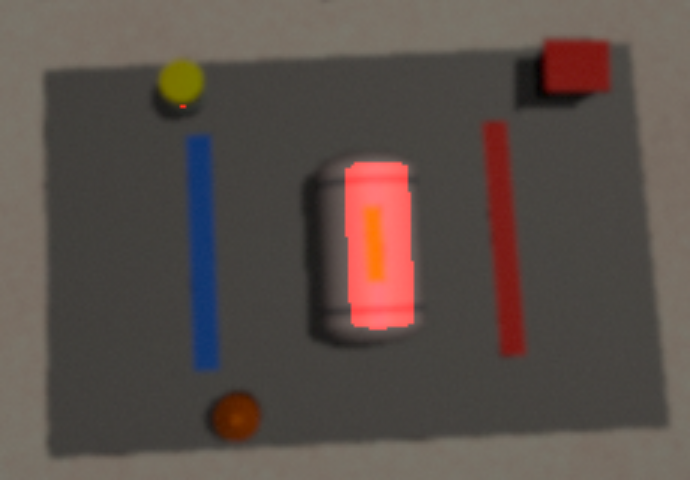

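The mask (red) misses the tank's shaded left side; the full outline spans columns 264–301. I'll tune the threshold.

```bash
python3 - <<'E'
from h import *
im=r.get_image("top");p=r.camera_params("top")
for row in (222,250): print([tuple(int(v) for v in im[row,c]) for c in range(256,310,2)])
c=[ (264.3,232),(300.7,232)]
print([ray(p,q,.041) for q in c], ray(p,(284.3,231.3),.076))
E
```

```text
[(70, 67, 63), (68, 65, 62), (60, 57, 55), (35, 35, 33), (28, 29, 27), (41, 36, 34), (61, 55, 53), (77, 69, 65), (91, 81, 76), (101, 90, 86), (109, 98, 94), (115, 104, 98), (118, 109, 89), (120, 119, 34), (121, 120, 11), (120, 119, 54), (120, 119, 108), (120, 115, 110), (120, 109, 104), (118, 105, 99), (109, 97, 92), (91, 81, 77), (72, 69, 66), (71, 68, 64), (71, 68, 65), (73, 71, 66), (70, 67, 63)]
[(70, 67, 63), (69, 67, 63), (68, 65, 61), (51, 48, 46), (29, 30, 28), (32, 30, 27), (50, 45, 43), (70, 62, 60), (84, 74, 71), (97, 86, 84), (105, 94, 90), (113, 100, 95), (117, 106, 101), (119, 114, 110), (121, 120, 119), (120, 119, 123), (120, 119, 119), (118, 115, 110), (116, 109, 104), (115, 105, 100), (108, 97, 93), (97, 88, 84), (79, 71, 68), (71, 67, 64), (70, 67, 62), (71, 69, 64), (71, 67, 64)]
[array([0.56237688, 0.04299018, 0.041     ]), array([ 0.56281597, -0.03275071,  0.041     ])] [0.5621312  0.00466809 0.076     ]
```

```bash
cat >>h.py <<'E'
def tank():
    im=r.get_image("top");p=r.camera_params("top");I=im.astype(int)
    m=np.zeros(I.shape[:2],bool);m[190:280,238:375]=True
    red=(I[...,0]>1.6*I[...,1])
    m&=(((I[...,0]-I[...,1])>=5)|(I.max(2)>84))&~red&(I[...,2]<1.2*I[...,0])
    m=cv2.morphologyEx(m.astype(np.uint8),cv2.MORPH_OPEN,np.ones((5,5)))
    return im,rect(m,p,.041),m
A=np.radians(3.05);U=np.array([np.cos(A),np.sin(A)]);N=np.array([np.sin(A),-np.cos(A)])
RED=np.array([.5722,-.0963]);BASE=RED-.008*U   # pushing line through BASE
def at(s,z): # tool at signed distance s before the red line
    return [*(BASE-N*s),z]
def err(t): d=np.array(t[:2])/1000-RED; return d@U,-d@N,t[2]-np.degrees(A)
E
python3 - <<'E'
from h import *
im,t,m=tank();print(t,err(t))
for yaw in (np.pi/2+A,A-np.pi/2):
    print(yaw,r.solve_ik(at(.175,.2),[np.pi,0,yaw]))
print(at(.175,.2))
E
```

```text
[564.5   3.4   3.5 131.3  69.3] (np.float64(-0.0023843145514388926), np.float64(0.0999684702499733), np.float64(0.4500000000000002))
1.6240288689807236 [ 2.18216502e-02  4.34360595e-01  1.75619577e+00 -4.44089210e-16
  9.51036286e-01 -3.14108920e-02]
-1.5175637846090695 None
[np.float64(0.554900036284914), np.float64(0.07802645024624548), 0.2]
```

Tank measured at 131 × 69 mm, which matches its given size, and it sits 100 mm from the red line. Pushing now.

```bash
sed -i 's/RED-.008\*U/RED-.003*U/' h.py; python3 - <<'E'
from h import *
r.move_gripper(.06)
r.move_ptp(at(.175,.2),[np.pi,0,np.pi/2+A])
r.servo_line(at(.175,.044),speed=.1)
cv2.imwrite("pics/s1.png",r.get_image("side")[:,:,::-1])
o=r.get_obs();print(o["t"],o["ee_pos"],at(.175,.044),o["ft_force"],o["finger_gap"])
E
```

```text
5.225 [0.56011086 0.07832523 0.04446864] [np.float64(0.5598929536987779), np.float64(0.07829248727061416), 0.044] [-0.07791743  0.26440592  0.4504398 ] 0.06024046166402778
```

View pics/s1.png

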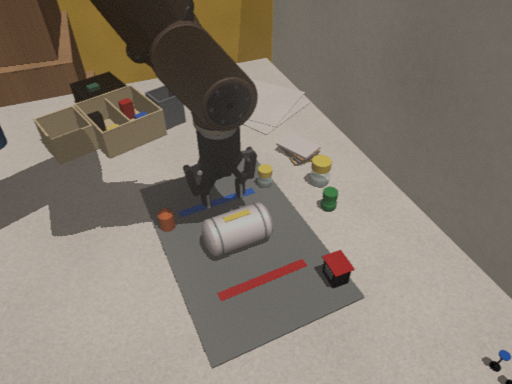

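Both fingertips, at (207,207) and (240,205), stand behind the tank, level with its upper part and clear of the jar and silo. Next: push to about 15 mm short, back off and measure.

```bash
python3 - <<'E'
from h import *
hit=r.servo_line(at(.065,.044),speed=.025,force_limit=8)
o=r.get_obs();print(hit,o["t"],o["ee_pos"],o["ft_force"])
im0,t,m=tank()
cv2.imwrite("pics/t1.png",cv2.resize(im0[150:310,160:390,::-1],None,fx=3,fy=3))
print(t,err(t))
E
```

```text
False 9.775 [ 0.56574245 -0.03151183  0.04398136] [ 1.34414862 -0.03457374 -0.05635465]
[561.9 -86.1 -89.6 195.3 179.9] (np.float64(-0.009742694342847545), np.float64(0.01073358779448178), np.float64(-92.64999999999999))
```

View pics/t1.png

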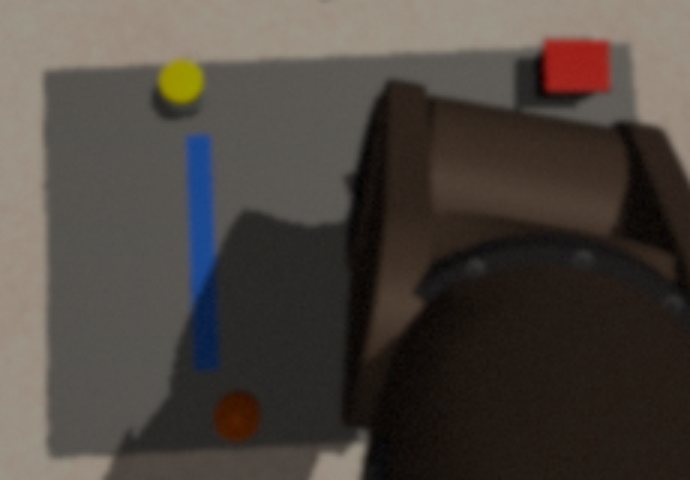

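The arm hides the tank from above. I'll back off to the left, up and away, then measure.

```bash
python3 - <<'E'
from h import *
r.servo_line(at(.10,.044),speed=.1)
r.servo_line(at(.17,.16),speed=.2)
r.servo_line(at(.34,.16),speed=.25)
im0,t,m=tank();im0[m>0,2]=255
cv2.imwrite("pics/t2.png",cv2.resize(im0[150:310,160:390,::-1],None,fx=3,fy=3))
print(t,err(t),r.get_obs()["t"])
E
```

```text
[576.  -86.5  -1.1 145.5  89.2] (np.float64(0.00431604980229907), np.float64(0.00958392999265299), np.float64(-4.15)) 12.0333
```

View pics/t2.png

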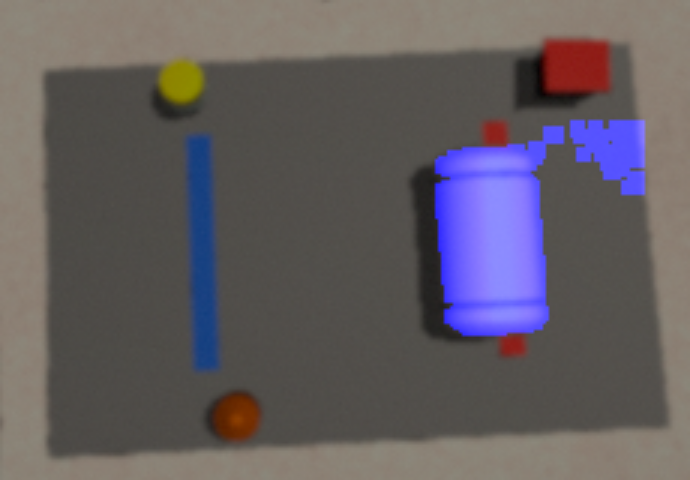

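The tank has rolled (the yellow patch is out of view) and lies over the red line, centred near crop (492,241). Brighter board at the upper right polluted the mask, so I'll use a bigger opening kernel.

```bash
sed -i 's/MORPH_OPEN,np.ones((5,5))/MORPH_OPEN,np.ones((19,19))/' h.py; python3 - <<'E'
from h import *
im0,t,m=tank()
print(t,err(t),r.get_obs()["t"])
p=r.camera_params("top")
for q in ((436,241),(546,241),(492,146),(492,335)): print(ray(p,(q[0]/3+160,q[1]/3+150),.041))
E
```

```text
[ 5.692e+02 -7.960e+01  3.000e-01  1.267e+02  7.170e+01] (np.float64(-0.0021071867869269277), np.float64(0.016835966376926536), np.float64(-2.75)) 12.0833
[ 0.56632637 -0.04246409  0.041     ]
[ 0.56677227 -0.11894466  0.041     ]
[ 0.63325322 -0.08321479  0.041     ]
[ 0.50246864 -0.07962826  0.041     ]
```

The tank is 16.5 mm short of the line. The tool stopped at s = 65 mm, so the offset is 48.5 mm including coast. Second push, to s = 47.5 mm.

```bash
python3 - <<'E'
from h import *
r.servo_line(at(.17,.16),speed=.25)
r.servo_line(at(.10,.044),speed=.15)
print(r.servo_line(at(.0475,.044),speed=.025,force_limit=8))
r.servo_line(at(.10,.044),speed=.1)
r.servo_line(at(.17,.16),speed=.2)
r.servo_line(at(.34,.16),speed=.25)
im0,t,m=tank();im0[m>0,2]=255
cv2.imwrite("pics/t3.png",cv2.resize(im0[150:310,160:390,::-1],None,fx=3,fy=3))
print(t,err(t),r.get_obs()["t"])
E
```

```text
False
[ 5.693e+02 -1.031e+02  4.000e-01  1.267e+02  7.270e+01] (np.float64(-0.0032577024531825747), np.float64(-0.006636066208721019), np.float64(-2.65)) 18.6
```

View pics/t3.png

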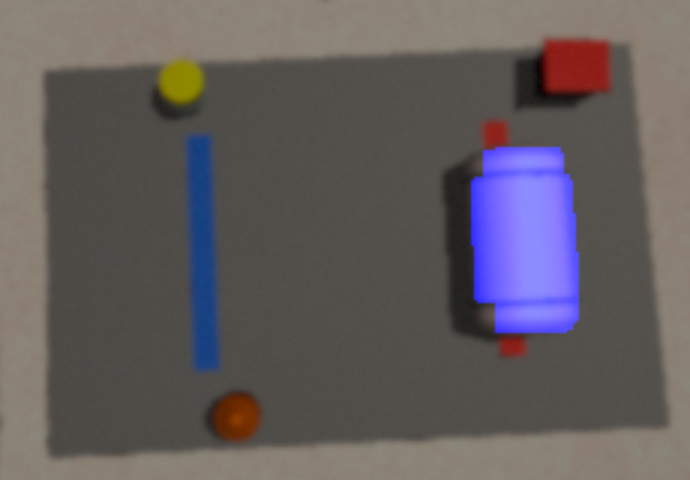

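It overshot: the tank is now 6.6 mm past the line, still within the 9 mm tolerance but marginal. It coasts more than I assumed. I'll check it is at rest, then nudge it back very slowly from the other side.

```bash
python3 - <<'E'
from h import *
im0,t,m=tank();print(t,err(t))
r.servo_line(at(.17,.16),speed=.25)
r.servo_line(at(-.085,.16),speed=.25)
r.servo_line(at(-.085,.044),speed=.12)
r.servo_line(at(-.06,.044),speed=.04)
print(r.servo_line(at(-.0465,.044),speed=.008,force_limit=8))
r.servo_line(at(-.085,.044),speed=.08)
r.servo_line(at(-.085,.16),speed=.2)
r.servo_line(at(.34,.16),speed=.3)
im0,t,m=tank();im0[m>0,2]=255
cv2.imwrite("pics/t4.png",cv2.resize(im0[150:310,160:390,::-1],None,fx=3,fy=3))
print(t,err(t),r.get_obs()["t"])
r.dwell(.4);print(err(tank()[1]))
E
```

```text
[ 568.4 -102.4   -1.4  130.1   71.1] (np.float64(-0.004119182404266356), np.float64(-0.005889171106393728), np.float64(-4.449999999999999))
False
[ 5.694e+02 -1.027e+02  4.000e-01  1.309e+02  7.140e+01] (np.float64(-0.003136561142955703), np.float64(-0.006241953556099291), np.float64(-2.65)) 27.3583
(np.float64(-0.00412450314475373), np.float64(-0.005989029454670994), np.float64(-4.449999999999999))
```

View pics/t4.png

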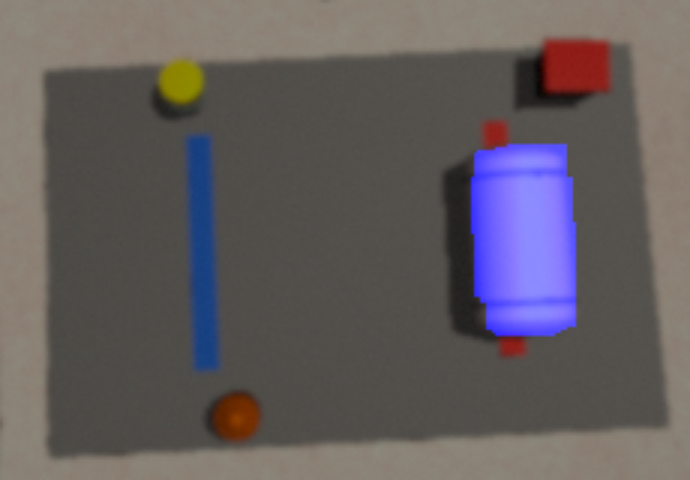

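The tool didn't reach the tank, so the fingertip's contact offset is under about 40.5 mm and the earlier coasts were longer than I thought. Repeating a little farther, with time in mind (28 of 40 s used).

```bash
python3 - <<'E'
from h import *
r.servo_line(at(-.07,.13),speed=.3)
r.servo_line(at(-.07,.044),speed=.15)
r.servo_line(at(-.05,.044),speed=.04)
print(r.servo_line(at(-.0390,.044),speed=.008,force_limit=8))
r.servo_line(at(-.07,.044),speed=.08)
r.servo_line(at(-.07,.13),speed=.2)
print(r.get_obs()["t"])
r.servo_line(at(.34,.16),speed=.35)
im0,t,m=tank()
cv2.imwrite("pics/t5.png",cv2.resize(im0[150:310,160:390,::-1],None,fx=3,fy=3))
print(t,err(t),r.get_obs()["t"],err(tank()[1]))
E
```

```text
False
33.35
[569.4 -96.2  -1.3 128.3  71.2] (np.float64(-0.002790713011276418), np.float64(0.0002488390819237292), np.float64(-4.35)) 34.725 (np.float64(-0.0028799298785790474), np.float64(0.0004538765189656686), np.float64(-2.75))
```

View pics/t5.png

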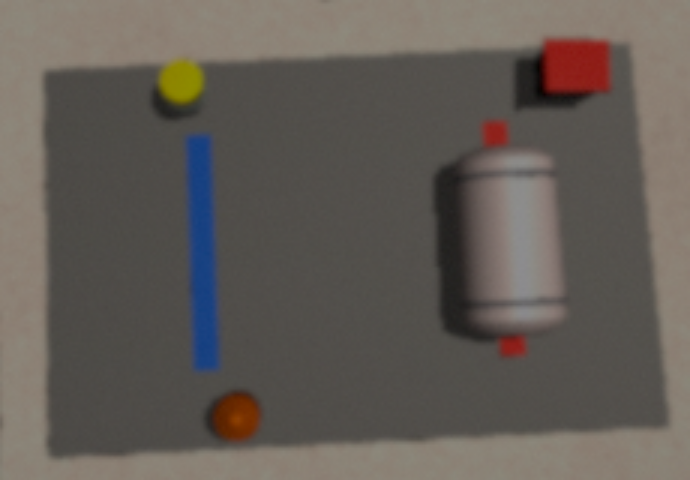

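The tank lies over the red line, 0.4 mm off across it, about 3 mm along it and well under 0.12 rad off parallel. The jar, kiosk and silo haven't moved. Handing in.

```bash
python3 -c "
from workcell import r
print(r.close_job())"
```

```text
the job is handed in; nothing more can be done
None
```

I rolled the tank onto the red line and handed the job in at about 35 s of the 40: it measured about 0.4 mm off centre across the line, 3 mm along it and 0.05–0.08 rad from parallel, with the jar, kiosk and silo unmoved; no verdict came back.

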